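# Shut the lamp case and hold the spring clip open around its card

## Task

First lower the hinged lid of the lamp case until it is fully shut, so that its upright tab stands right behind the service card on the case's front. Then take the steel spring clip off its walnut rest by squeezing its two handles, and bring it, jaws down and gaping wide, well down over the top edge of the card and tab near the middle, one jaw in front of the card and the other behind the tab. Finish holding it there, squeezed wide open in the gripper and touching neither card nor case, so that a slip can be tucked in before it bites; leave everything else on the bench where it is.

Things in the scene. Friction and masses are not known exactly. Their poses are not given: they have to be found in the camera images.
- case: grey steel lamp case fixed to the bench, an open box 140 (x) x 180 (y) x 55 mm high; origin at the centre of its underside. Its lid is hinged on the +x rim. On its -x face a stiff upright service card, 100 mm wide (y) and 3 mm thick, rises to 97 mm above the bench, at x from -74 to -71 mm; its steel holder is only 52 mm high
- card_edge (a point): middle of the top edge of card plus shut lid's tab, at (-70, 0, 97) mm in the case's frame, same axes: x runs through the card from front to back, y along the edge, z up. Lid shut, card, a 2 mm gap and the tab are 8 mm thick in all, 4 mm either side of this point. From the card's top down to the shut lid's upper face it is 38 mm
- lid_hinge (a point): middle of the lid's hinge line, at (70, 0, 55) mm in the case's frame; the line runs along the case's y
- lid (a joint): lid angle in rad: 0 shut; grows as the free edge, 140 mm from the hinge, swings up and back; 0.9 to 1.3 at the start. A steel plate 140 x 180 x 4 mm, 0.25 kg; its outer face lies 4 mm beyond the hinge plane and is bare beside the tab. The hinge is stiff: the lid stays where it is left; 2 to 5 N on the outer face near the free edge swing it
- lid_tab (a point): middle of the top of the lid's tab: 70 mm wide, 3 mm thick, rising 36 mm square from the middle of the free edge on the outer face. Lid shut, it stands upright just behind the card, its top 2 mm below the card's
- rest: walnut block fixed to the bench, 80 x 70 x 20 mm high, with a small brass tongue, 12 mm tall, in the middle of its top; the clip stands astride of the tongue. Origin at the centre of its underside
- clip: steel spring clip, 80 mm tall, 28 mm wide (y), 90 g, standing on the rest, jaws down, handles up: two bent 3 mm plates in a V joined by a coil-spring pivot. Origin: centre of the underside, between the lips; x: the direction in which the handles are squeezed; z up. The frame belongs to the -x plate and tilts by up to 0.33 rad as the clip opens
- clip_pivot (a point): centre of the clip's pivot, 38.5 mm above its underside; coil 12 mm across. Handle tops are 42 mm above it and 46 mm over their outsides; squeezed together to 16 mm they meet a stop, parallel, flat faces from 10 to 47 mm above the pivot, with the lips 36 mm below it: about 29 mm of card can go in
- lip_a (a point): lower inner edge of the jaw plate on the clip's -x side, mid-width (a biting lip)
- lip_b (a point): lower inner edge of the jaw plate on the clip's +x side, mid-width (the other lip)
- clip_jaw (a joint): opening of the clip in rad: 0 closed (lips 3 mm apart), 0.66 at the stop (lips 27 mm apart). A spring holds it shut: squeezing the handles takes about 4 N at first, 12 N at the stop. As it is squeezed the clip may slip down by up to 8 mm between the finger pads
- lamp_fitting: lamp fitting: round brass socket foot, 64 mm across, with a milk-glass bulb standing in it, 113 mm tall in all; bystander; origin at centre of underside
- lens_wrench: flat steel lens wrench, 170 mm long, lying; bystander
- crank_knob: walnut crank knob, 42 mm across, 50 mm tall, standing; bystander; origin under its centre
- film_can: round tin film can in olive paint, 187 mm across, 34 mm tall, flat on the bench; bystander; origin under its centre
- lens_barrel: black lens barrel, 66 mm across, 85 mm tall, standing; bystander; origin under its centre
- screwdriver: screwdriver lying on the bench; bystander
- film_spool: small flat film spool, 120 mm across, 24 mm thick; bystander; origin under its centre
There are look-alikes about, which are no part of the job. Of the things shaped like the case, the grey one is meant. Of the things like the clip, leave any that is pink; of the rest the larger one is meant.

How it is judged (in metres and radians):
On the way, in this order (a step that is already met when the one before it is completed fails the run):
1. the lid is shut (value of joint lid below 0.06 rad), for 0.2 s.
2. the clip, squeezed open by the fingers, is lifted off its rest (height (world z) of clip_pivot above 0.09 m and value of joint clip_jaw above 0.45 rad and contact force between the fingers and clip above 2 N), for 0.2 s.
At the end, for the whole second after the job is handed in: Lid shut (within 0.06 rad); clip held still in the fingers, open past 0.45 rad; a lip on each side of card and tab, each over 5 mm from the pack's middle plane, 8 to 34 mm below the card's top, within 32 mm of the edge's middle; clip touches neither card, lid nor case; bystanders within 30 mm (value of joint lid below 0.06 rad and value of joint clip_jaw above 0.45 rad and contact force between the fingers and clip above 2 N and ((x of lip_a in the frame of card_edge below -0.005 m and x of lip_b in the frame of card_edge above 0.005 m) or (x of lip_b in the frame of card_edge below -0.005 m and x of lip_a in the frame of card_edge above 0.005 m)) and z of lip_a in the frame of card_edge between -0.034 and -0.008 m and z of lip_b in the frame of card_edge between -0.034 and -0.008 m and y of lip_a in the frame of card_edge between -0.032 and 0.032 m and y of lip_b in the frame of card_edge between -0.032 and 0.032 m and contact force between clip and case below 0.5 N and linear speed of clip below 0.03 m/s); the arm keeps its last pose, push and grip.
It fails at once if a bystander is knocked out of place (distance of any of lamp_fitting, lens_wrench, crank_knob, film_can, lens_barrel, screwdriver, film_spool from where it was at the start of the episode above 0.03 m).
It also fails if it takes over 51 s, if anything falls off the work surface, if the arm or the gripper's body presses on something with over 40 N, if the wrist force passes 120 N, or if a joint passes its speed limit or range.

## Robot

A 6-joint arm with a two-finger parallel gripper is mounted at the origin on the work surface. World frame = base frame: x ahead of the robot, y to its left, z up, the work surface at z = 0. Lengths are in mm, angles in rad, forces in N, time in s.
With the tool pointing down it reaches from about 350 to 975 mm from the base axis. Payload 7.1 kg.
Tool frame: the origin (TCP) lies midway between the tips of the shut fingers; the grasp point (between the pads) lies 19 mm behind it (ctrl.grip_depth is the distance from the TCP to the grasp point, in mm); z points along the fingers, y is the line along which they close (so a half turn about z gives the same grasp; the last joint's range is limited). The gripper opens to 88 mm and grips with 3 to 60 N. Pads are 20 mm wide; open, the fingers measure 115 mm over their backs; the gripper's body (75 mm by 178 mm) begins 61 mm behind the grasp point.
Start: joints at [-1.134, 0.423, 1.63, -0, 1.089, -0.019], TCP at [275.127, -561.168, 222.675] pointing down, gripper open.
Joint ranges: [-3, 3], [-0.9, 2.11], [0.09, 2.58], [-1.31, 4.45], [0.11, 2.69], [-2.54, 2.54]. Speed limits (rad/s): [2.39, 2.39, 3.01, 3.14, 3.14, 3.14].

## Interface

Orientations are given as a rotation vector (axis times angle).
In Python, from workcell import ctrl, cams gives the robot as it stands.
- The arm moves only by the tool move_arm, never from a script. Its argument "steps" is a list of rows, each a list of 3 entries, a list of its own where there are three numbers: the shift along the tool's x, y, z in units of 25 mm (1.0 is 25 mm), then the turn about the tool's z in units of 5 degrees (1.0 is 5 degrees), then the closure, from 0 (fully open) to 1 (shut). A call has 1 to 20 rows; each row shifts and turns the commanded pose from where the row before left it, along the tool's axes as they then stand; what a row does not reach is not made up. A row lasts 1/12 s, in which the tool goes at most 41.7 mm and 7.16 degrees, less where a joint would pass 70% of its speed; a pose out of reach is approached as far as the arm can. A call is refused whole if a number of a shift passes 1 or a number of a turn 1, either way. A call with a gripper value outside its range is refused whole. The fingers move at their own pace and stop on an object; the grip force is fixed at half the most. Time passes only in rows, so rows that do not move let the fingers close. It gives the time, the measured TCP pose, the force, the opening and the grip force at its end, in the units of the state.
- ctrl.get_obs(): the state, without advancing time (a new reading comes with each control period).
- cams.get_image(name): name is "scene" or "top" or "wrist"; returns a dict with "image" (420x560x3 uint8, red, green, blue), "camera_matrix" (3x3 intrinsics, pixels), "xyz" and "rotation" of the camera in the world; the wrist camera has in their place "mount" (4x4, takes a point from camera to tool coordinates, whose origin is the TCP and whose axes are the flange's). Camera axes: x right, y down, z forward; pixel columns grow to the right and rows downward; lengths in mm; the calibration is good to about 2 mm. A picture is of the moment at which its call begins: read the wrist's pose just before it. There is no depth.
- ctrl.close_job(): hands the job in; it is judged then, once.
Trained networks look in the newest picture that a camera, given by its name, has taken for a name from the list of things; names that differ only in an ending like _2 or _b are one class to them, and where a whole thing is asked for, a point or a joint stands for the part that bears it (a point fixed in the world has none). Each returns a list of dicts, best first, with "p" (0 to 1); they miss things now and then, are a little off and sometimes report something else, mostly with a low value. They report only what shows in the picture. A call takes as long as a camera call. They do not tell look-alikes from the thing itself.
- cams.boxes_of(camera, thing): "rect" ([centre column, centre row, width, height] in pixels, round what is visible of it).
- cams.cut_out(camera, thing): "pixels" (420x560 bool, what is visible of it) and "rect" ([centre column, centre row, width, height] in pixels, round what is visible of it).
The state is a dict: "t": time; "qpos": joint angles; "qvel": joint speeds; "joint_torque": joint torques, N m; "ee_pos": TCP position; "orientation": TCP orientation; "ft_force": force on the tool from outside, world axes, zero at the start; "moment": the same for the moment, N m; "width": finger opening in mm; "grasp_force": force on a finger pad.
Only numpy, scipy, OpenCV 4.12 (cv2) and the standard library are available. Lean on these libraries where they do the work, as an engineer would, in place of code of your own. Each camera call takes 0.05 s, during which the arm holds its last target. There are 200 camera calls.

## Working session

There is one attempt and no reset: what is moved stays moved. The work goes in short steps, Python scripts to look and compute and a tool call to move; the robot and the scene stay as the last step left them, time stands still between calls to the robot, and variables do not carry over. Pictures are saved under pics/ and viewed, at most 10 in all, crops included, and the job is handed in when it is done.

Besides the shell and the picture viewer there is one more tool, called in YAML: its name, and indented under it one key for each argument. move_arm: Moves the arm, as the interface text tells. Its arguments: {"type":"object","properties":{"steps":{"type":"array"}},"required":["steps"]}

```bash
mkdir -p pics; cat > h.py <<'E'
import numpy as np,cv2
from workcell import ctrl,cams
from scipy.spatial.transform import Rotation as R
def grab(n,f=None):
    o=ctrl.get_obs();d=cams.get_image(n)
    if f: cv2.imwrite('pics/'+f,d['image'][:,:,::-1])
    K=np.array(d['camera_matrix'])
    if n=='wrist':
        M=np.array(d['mount']);T=np.eye(4);T[:3,:3]=R.from_rotvec(o['orientation']).as_matrix();T[:3,3]=o['ee_pos'];W=T@M
        return d['image'],K,W[:3,3],W[:3,:3]
    return d['image'],K,np.array(d['xyz']),np.array(d['rotation'])
def proj(c,P):
    P=np.atleast_2d(P);q=(P-c[2])@c[3];q=q@c[1].T;return q[:,:2]/q[:,2:]
def onz(c,uv,z):
    d=c[3]@np.linalg.inv(c[1])@np.array([uv[0],uv[1],1.]);return c[2]+d*(z-c[2][2])/d[2]
def tri(cs,uvs):
    A=np.zeros((3,3));b=np.zeros(3)
    for c,uv in zip(cs,uvs):
        d=c[3]@np.linalg.inv(c[1])@np.array([uv[0],uv[1],1.]);d/=np.linalg.norm(d);Q=np.eye(3)-np.outer(d,d);A+=Q;b+=Q@c[2]
    return np.linalg.solve(A,b)
E
python3 - <<'E'
from h import *
for n in('scene','top'):
    c=grab(n,n+'0.png');print(n,c[1].tolist(),c[2],c[3].round(3).tolist())
    for t in('case','clip','rest','lid','lamp_fitting','film_can','lens_barrel','crank_knob','film_spool','lens_wrench','screwdriver'):
        print(t,[(np.round(b['rect']).astype(int).tolist(),round(b['p'],2)) for b in cams.boxes_of(n,t)][:4])
    im=cv2.imread('pics/%s0.png'%n)
a=cv2.imread('pics/scene0.png');b=cv2.imread('pics/top0.png')
print(ctrl.get_obs()['orientation'],ctrl.get_obs()['width'])
E
```

```text
scene [[462.2046983302216, 0.0, 274.0760969306028], [0.0, 462.2046983302216, 208.55009877358097], [0.0, 0.0, 1.0]] [1076.77009737 -765.55706325  891.39107642] [-2.213, -0.727, 0.341]
case [([252, 246, 87, 107], 0.81), ([68, 293, 103, 87], 0.69)]
clip [([292, 162, 17, 31], 0.83), ([328, 167, 11, 26], 0.72)]
rest [([326, 185, 33, 20], 0.91)]
lid [([66, 287, 102, 74], 0.63), ([258, 240, 69, 89], 0.61), ([157, 266, 36, 42], 0.23)]
lamp_fitting [([238, 193, 24, 42], 0.8)]
film_can [([325, 167, 17, 32], 0.32)]
lens_barrel [([331, 276, 31, 40], 0.88)]
crank_knob [([287, 146, 12, 15], 0.61), ([260, 238, 74, 93], 0.39)]
film_spool [([384, 161, 38, 30], 0.7)]
lens_wrench [([158, 267, 33, 42], 0.79)]
screwdriver [([203, 349, 63, 64], 0.85), ([384, 162, 34, 31], 0.72), ([252, 247, 94, 110], 0.49)]
top [[406.87489168834867, 0.0, 283.45957858209727], [0.0, 406.87489168834867, 215.49929204541374], [0.0, 0.0, 1.0]] [ 403.79724379  -47.02642452 1406.4547834 ] [-2.181, 2.17, -0.115]
case [([323, 213, 59, 44], 0.98), ([420, 293, 69, 57], 0.98)]
clip [([206, 212, 13, 15], 0.57), ([241, 215, 12, 6], 0.47), ([323, 212, 61, 51], 0.21)]
rest [([210, 215, 28, 30], 0.56)]
lid [([323, 199, 61, 23], 0.88), ([423, 293, 65, 59], 0.78)]
lamp_fitting [([274, 262, 13, 14], 0.73)]
film_can [([206, 213, 14, 12], 0.44)]
lens_barrel [([304, 151, 20, 23], 0.54), ([247, 151, 56, 50], 0.27)]
crank_knob [([184, 273, 11, 9], 0.53), ([389, 194, 10, 56], 0.32)]
film_spool [([153, 190, 36, 36], 0.79)]
lens_wrench [([362, 270, 24, 51], 0.85), ([273, 262, 18, 14], 0.32)]
screwdriver [([389, 200, 10, 39], 0.58)]
[3.06035993e+00 7.09669646e-01 2.03452667e-05] 87.37544747573878
```

View pics/scene0.png

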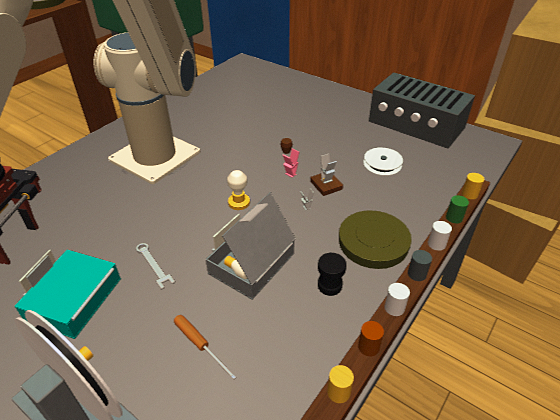

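View pics/top0.png

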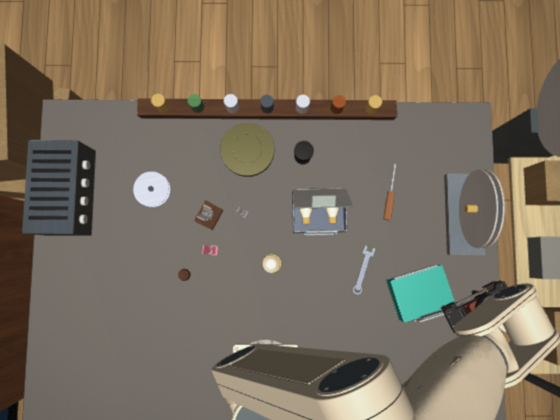

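The scene picture shows the grey case with its lid open at (252,246) and a teal look-alike at (68,293). It shows three clips: pink at (291,162), a small steel one loose at (306,198), and a larger steel one on the walnut rest at (328,167). The top picture shows the same things: grey case (322,213), rest clip (208,214), small clip (242,212) and pink clip (210,250). The grey case and the rest clip fit the description. I'll check them in enlarged crops.

```bash
sed -i "s/return d\['image'\],K,np.array(d\['xyz'\]),np.array(d\['rotation'\])/return d['image'],K,np.array(d['xyz']),R.from_rotvec(d['rotation']).as_matrix()/" h.py
python3 - <<'E'
from h import *
cs=grab('scene');ct=grab('top')
def crop(c,x,y,w,h,s): return cv2.resize(c[0][y:y+h,x:x+w,::-1],None,fx=s,fy=s,interpolation=cv2.INTER_CUBIC)
# left: scene 200..345 x 145..300 ; right: top
A=crop(cs,200,145,150,150,4);A=cv2.resize(A,(600,600))
B=crop(ct,285,180,75,60,1);B=cv2.resize(B,(200,160))
cv2.imwrite('pics/c1.png',A)
B=np.vstack([cv2.resize(crop(ct,280,180,80,60,1),(800,600),interpolation=cv2.INTER_CUBIC)])
C=cv2.resize(crop(ct,190,190,60,45,1),(400,300),interpolation=cv2.INTER_CUBIC)
B=cv2.resize(B,(400,300));cv2.imwrite('pics/c2.png',np.hstack([B,C]))
for n,u,v in(('case',322,213),('clip',208,214),('small',242,212),('knob',184,274),('lamp',272,263),('can',247,149),('barrel',304,152),('wrench',363,270)):
    print(n,onz(ct,(u,v),20).round())
print(onz(cs,(328,188),20).round(), onz(ct,(209,216),20).round())
E
```

```text
case [ 549. -190.   20.]
clip [543. 200.  20.]
small [550.  84.  20.]
knob [339. 276.  20.]
lamp [378. -20.  20.]
can [771.  70.  20.]
barrel [ 762. -128.   20.]
wrench [ 355. -328.   20.]
[565. 168.  20.] [536. 197.  20.]
```

View pics/c1.png

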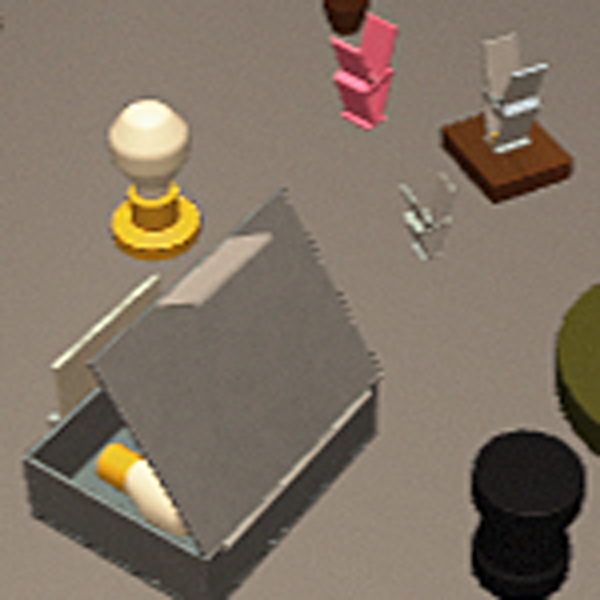

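View pics/c2.png

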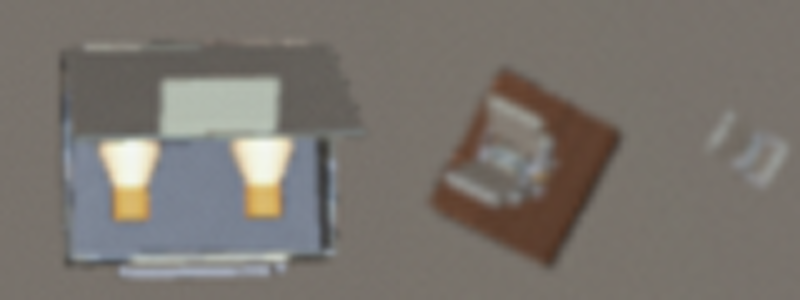

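The crops confirm it. The grey case has a lamp inside, with its tab at the lid's free edge and the card on its robot side. The larger non-pink clip stands on the walnut rest (c1 at 510,95), and the smaller one (c1 at 428,215) is the decoy. Next I'll fit the case and the rest numerically.

```bash
python3 - <<'E'
from h import *
from scipy.optimize import least_squares
cs=grab('scene');ct=grab('top')
def lidp(r,y,h,th): return [70-r*np.cos(th)+h*np.sin(th),y,55+r*np.sin(th)+h*np.cos(th)]
S=lambda x,y:(200+x/4,145+y/4); T=lambda x,y:(280+x/5,180+y/5)
obs=lambda th:[(cs,S(28,460),[-70,-90,55]),(cs,S(35,515),[-70,-90,0]),(cs,S(213,553),[70,-90,58]),(cs,S(380,375),[70,90,57]),
(cs,S(92,362),lidp(140,-90,4,th)),(cs,S(285,190),lidp(140,90,4,th)),(cs,S(55,365),[-71,-50,97]),(cs,S(157,278),[-71,50,97]),
(ct,T(70,262),[-70,90,55]),(ct,T(333,258),[-70,-90,55]),(ct,T(75,135),lidp(140,90,2,th)),(ct,T(362,132),lidp(140,-90,2,th)),
(ct,T(133,258),[-72,50,97]),(ct,T(285,260),[-72,-50,97])]
def f(p):
    Rz=R.from_euler('z',p[2]).as_matrix();t=np.array([p[0],p[1],0])
    return np.ravel([proj(c,Rz@np.array(P,float)+t)[0]-np.array(uv) for c,uv,P in obs(p[3])])
r=least_squares(f,[549,-190,0,1.1],loss='soft_l1');print(r.x,np.round(r.fun.reshape(-1,2),1).tolist())
# rest, top face z=20
q=[(400+x-400,y) for x,y in[]]
Q=[onz(ct,(190+(x-400)/6.667,190+y/6.667),20) for x,y in((500,68),(620,133),(548,268),(432,203))]
print(np.round(Q),np.mean(Q,0))
Q=[onz(cs,S(*u),20) for u in((440,130),(572,155),(495,190))];print(np.round(Q))
# clip points: handle tops in scene z~100
for u in((500,38),(531,68)):print(onz(cs,S(*u),100))
for u in((517,110),(472,189)):print(onz(ct,(190+(u[0]-400)/6.667,190+u[1]/6.667),100))
E
```

```text
[ 5.55134399e+02 -1.79339247e+02  3.19564937e-02  1.00635816e+00] [[-1.4, -1.1], [-0.6, -0.1], [-1.4, 0.7], [-0.1, -1.3], [0.2, -0.3], [-0.4, -1.3], [0.6, 0.5], [0.7, -1.1], [-0.4, -0.8], [1.0, -1.5], [-0.7, 0.4], [0.8, -0.5], [-0.1, -0.5], [0.4, -1.7]]
[[590. 212.  20.]
 [557. 149.  20.]
 [488. 185.  20.]
 [521. 245.  20.]] [538.94126113 197.5219598   20.        ]
[[494. 179.  20.]
 [590. 211.  20.]
 [566. 143.  20.]]
[523.22025288 208.42895925 100.        ]
[560.87908167 190.02350576 100.        ]
[559.23970319 187.93139412 100.        ]
[520.71359791 208.74115578 100.        ]
```

move_arm:
  steps:
    - [[0.97,-0.31,0],0,1]
    - [[0.97,-0.31,0],0,1]
    - [[0.97,-0.31,0],0,1]
    - [[0.97,-0.31,0],0,1]
    - [[0.97,-0.31,0],0,1]
    - [[0.97,-0.31,0],0,1]
    - [[0.97,-0.31,0],0,1]
    - [[0.97,-0.31,0],0,1]
    - [[0.97,-0.31,0],0,1]
    - [[0.97,-0.31,0],0,1]
    - [[0.97,-0.31,0],0,1]
    - [[0.97,-0.31,0],0,1]
    - [[0.97,-0.31,0],0,1]
    - [[0.97,-0.31,0],0,1]
    - [[0.97,-0.31,0],0,1]
    - [[0.97,-0.31,0],0,1]
    - [[0.97,-0.31,0],0,1]
    - [[0.97,-0.31,0],0,1]
    - [[0,0,0],0,1]
    - [[0,0,0],0,1]

```text
t: 3.07
ee_pos: [606.3, -242.8, 222.5]
orientation: [3.059, 0.713, -0.0]
ft_force: [0.4, -0.3, 0.1]
width: 0.3
grasp_force: 0.0
```

move_arm:
  steps:
    - [[0,0,0.97],0,1]
    - [[0,0,0.97],0,1]
    - [[0,0,0.97],0,1]
    - [[0,0,0],0,1]
    - [[-0.5,-0.25,-0.08],0,1]
    - [[-0.5,-0.25,-0.08],0,1]
    - [[-0.34,-0.17,0.28],0,1]
    - [[-0.34,-0.17,0.28],0,1]
    - [[-0.32,-0.16,0.34],0,1]
    - [[-0.32,-0.16,0.34],0,1]
    - [[-0.23,-0.11,0.38],0,1]
    - [[-0.23,-0.11,0.38],0,1]
    - [[0,0,0],0,1]

```text
t: 4.15
ee_pos: [525.1, -242.4, 101.2]
orientation: [-3.057, -0.708, 0.007]
ft_force: [-0.2, 0.0, -0.2]
width: 0.4
grasp_force: 0.0
```

move_arm:
  steps:
    - [[-0.2,-0.1,0.44],0,1]
    - [[-0.2,-0.1,0.44],0,1]
    - [[-0.09,-0.04,0.28],0,1]
    - [[-0.09,-0.04,0.28],0,1]
    - [[0,0,0.16],0,1]
    - [[0,0,0.16],0,1]
    - [[0,0,0],0,1]

```text
t: 4.73
ee_pos: [511.7, -243.4, 59.6]
orientation: [-3.06, -0.71, 0.002]
ft_force: [-1.0, 0.5, 0.5]
width: 0.7
grasp_force: 0.0
```

```bash
python3 - <<'E'
from h import *
o=ctrl.get_obs();print(o['ft_force'],o['ee_pos'])
cs=grab('scene')
cv2.imwrite('pics/c3.png',cv2.resize(cs[0][170:320,190:340,::-1],(600,600),interpolation=cv2.INTER_CUBIC))
E
```

```text
[-1.04659702  0.52252599  0.49288924] [ 511.72761303 -243.3534404    59.58285524]
```

View pics/c3.png

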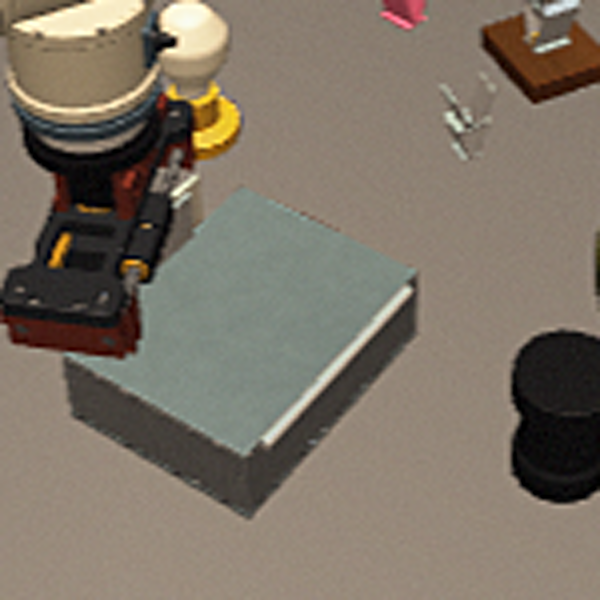

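The lid looks all but flat, with the gripper at c3 (90,290). I'll press further until it bears.

move_arm:
  steps:
    - [[0,0,0.08],0,1]
    - [[0,0,0.08],0,1]
    - [[0,0,0.08],0,1]
    - [[0,0,0],0,1]

```text
t: 5.12
ee_pos: [512.5, -243.6, 58.7]
orientation: [3.06, 0.71, 0.001]
ft_force: [-14.9, 7.6, 50.9]
width: 0.2
grasp_force: 25.4
```

move_arm:
  steps:
    - [[0,0,-1],0,1]
    - [[0,0,-1],0,1]
    - [[0,0,-1],-1,0]
    - [[0,0,-1],-1,0]
    - [[0,0,-1],-1,0]
    - [[0,0,-1],-1,0]
    - [[0,0,-1],-1,0]
    - [[0,0,0],-1,0]
    - [[0,0,0],-1,0]
    - [[0,0,0],-0.2,0]
    - [[0,0,0],0,0]

```text
t: 6.03
ee_pos: [511.9, -243.4, 228.9]
orientation: [-2.692, -1.619, 0.0]
ft_force: [0.1, 0.6, 0.5]
width: 56.9
grasp_force: 0.0
```

move_arm:
  steps:
    - [[0.95,-0.43,0],0,0]
    - [[0.95,-0.43,0],0,0]
    - [[0.95,-0.43,0],0,0]
    - [[0.95,-0.43,0],0,0]
    - [[0.95,-0.43,0],0,0]
    - [[0.95,-0.43,0],0,0]
    - [[0.95,-0.43,0],0,0]
    - [[0.95,-0.43,0],0,0]
    - [[0.95,-0.43,0],0,0]
    - [[0.95,-0.43,0],0,0]
    - [[0.95,-0.43,0],0,0]
    - [[0.95,-0.43,0],0,0]
    - [[0.95,-0.43,0],0,0]
    - [[0.95,-0.43,0],0,0]
    - [[0.95,-0.43,0],0,0]
    - [[0.95,-0.43,0],0,0]
    - [[0.95,-0.43,0],0,0]
    - [[0,0,0],0,0]
    - [[0,0,0],0,0]

```text
t: 7.62
ee_pos: [538.9, 199.8, 228.3]
orientation: [-2.691, -1.621, 0.002]
ft_force: [-0.3, 0.5, -0.6]
width: 87.7
grasp_force: 0.0
```

```bash
python3 - <<'E'
from h import *
o=ctrl.get_obs();print(o['ee_pos'],o['orientation'],o['qpos'],o['width'],o['t'])
c=grab('wrist','w1.png');print(c[2],c[3][:,2])
for t in('clip','rest'):print(t,[(np.round(b['rect']).tolist(),b['p']) for b in cams.boxes_of('wrist',t)])
# lid check in scene/top
ct=grab('top','top1.png')
print(proj(c,[[541,199,58.5],[541,199,20],[560.5,188.5,100.5],[522,208.5,100.5]]))
E
```

```text
[538.903521   199.83618018 228.26883689] [-2.69077326e+00 -1.62129541e+00  1.67801935e-03] [ 3.34451762e-01  3.43843688e-01  1.73765850e+00 -1.20141091e-04
  1.06116015e+00  8.20738347e-01] 87.74851328176581 7.6167
[570.187494   260.18157321 389.97894858] [-0.11774983 -0.22404718 -0.9674388 ]
clip [([207.0, 248.0, 26.0, 54.0], 0.71), ([282.0, 190.0, 47.0, 42.0], 0.69), ([332.0, 269.0, 23.0, 39.0], 0.62)]
rest [([280.0, 181.0, 67.0, 57.0], 0.55)]
[[281.36919502 186.79656351]
 [281.11120608 180.3972375 ]
 [304.89236304 195.76908164]
 [259.51036728 196.10713088]]
```

View pics/w1.png

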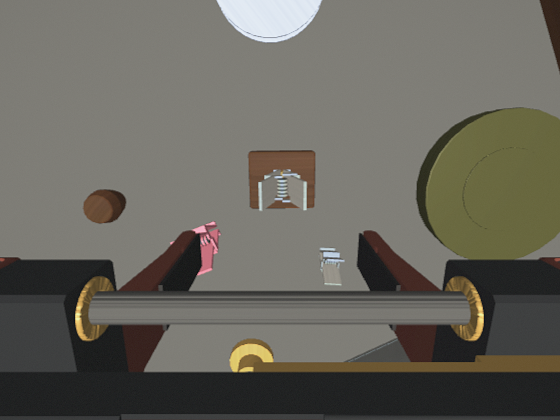

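The wrist view shows the clip's handles at columns 261 and 305, row about 195, within about 1 px of prediction. It stands square to the fingers on its rest, so I'll descend and squeeze.

move_arm:
  steps:
    - [[0.01,0.09,0.9],0,0]
    - [[0,0,0.9],0,0]
    - [[0,0,0.9],0,0]
    - [[0,0,0.9],0,0]
    - [[0,0,0.9],0,0]
    - [[0,0,0.9],0,0]
    - [[0,0,0.9],0,0]
    - [[0,0,0.2],0,0]
    - [[0,0,0],0,0]
    - [[0,0,0],0,0.5]
    - [[0,0,0],0,0.5]
    - [[0,0,0],0,1]
    - [[0,0,0],0,1]
    - [[0,0,0],0,1]
    - [[0,0,0],0,1]
    - [[0,0,0],0,1]
    - [[0,0,0],0,1]
    - [[0,0,0],0,1]

```text
t: 9.32
ee_pos: [542.5, 198.4, 67.7]
orientation: [2.691, 1.621, 0.004]
ft_force: [-0.7, -0.7, 11.7]
width: 31.7
grasp_force: 7.0
```

move_arm:
  steps:
    - [[0,0,0],0,1]
    - [[0,0,0],0,1]
    - [[0,0,0],0,1]
    - [[0,0,0],0,1]
    - [[0,0,0],0,1]
    - [[0,0,0],0,1]

```text
t: 9.82
ee_pos: [540.6, 198.9, 67.5]
orientation: [-2.69, -1.619, 0.001]
ft_force: [-6.8, 3.6, 12.0]
width: 15.8
grasp_force: 30.0
```

move_arm:
  steps:
    - [[0,0,-0.4],0,1]
    - [[0,0,-0.8],0,1]
    - [[0,0,-0.9],0,1]
    - [[0,0,-0.9],0,1]
    - [[0,0,-0.9],-0.99,1]
    - [[0,0,-0.9],-0.99,1]
    - [[0,0,-0.9],-0.99,1]
    - [[0,0,-0.6],-0.99,1]
    - [[0,0,0],-0.99,1]
    - [[0,0,0],-0.99,1]
    - [[0,0,0],0,1]
    - [[0,0,0],0,1]

```text
t: 10.82
ee_pos: [541.3, 197.9, 224.1]
orientation: [2.189, 2.253, -0.0]
ft_force: [0.7, -0.1, -1.2]
width: 15.8
grasp_force: 30.0
```

move_arm:
  steps:
    - [[-0.5,-0.09,0],0,1]
    - [[-0.8,-0.14,0],0,1]
    - [[-0.9,-0.16,0],0,1]
    - [[-0.9,-0.16,0],0,1]
    - [[-0.9,-0.16,0],0,1]
    - [[-0.9,-0.16,0],0,1]
    - [[-0.9,-0.16,0],0,1]
    - [[-0.9,-0.16,0],0,1]
    - [[-0.9,-0.16,0],0,1]
    - [[-0.9,-0.16,0],0,1]
    - [[-0.9,-0.16,0],0,1]
    - [[-0.9,-0.16,0],0,1]
    - [[-0.9,-0.16,0],0,1]
    - [[-0.9,-0.16,0],0,1]
    - [[-0.9,-0.16,0],0,1]
    - [[-0.9,-0.16,0],0,1]
    - [[-0.8,-0.14,0],0,1]
    - [[-0.4,-0.07,0],0,1]
    - [[0,0,0],0,1]
    - [[0,0,0],0,1]

```text
t: 12.48
ee_pos: [485.9, -181.5, 223.7]
orientation: [-2.188, -2.253, 0.0]
ft_force: [1.0, 0.2, -1.3]
width: 15.8
grasp_force: 30.0
```

```bash
python3 - <<'E'
from h import *
o=ctrl.get_obs();print(o['ee_pos'],o['orientation'],o['width'],o['grasp_force'],o['t'])
c=grab('wrist');cs=grab('scene')
a=cv2.resize(cs[0][150:290,190:330,::-1],(400,400),interpolation=cv2.INTER_CUBIC)
b=cv2.resize(c[0][90:390,130:430,::-1],(400,400),interpolation=cv2.INTER_CUBIC)
cv2.imwrite('pics/s2.png',np.hstack([a,b]))
Rz=R.from_euler('z',.032).as_matrix();t=np.array([555.1,-179.3,0])
P=np.array([[-74,-50,97],[-74,50,97],[-71,-50,97],[-71,50,97],[-69,35,95],[-66,-35,95],[-70,90,59],[-70,-90,59],[70,90,59],[70,-90,59]],float)@Rz.T+t
print(proj(cs,P).round(1).tolist());print(proj(c,P).round(1).tolist())
E
```

```text
[ 485.88678821 -181.53304568  223.69920886] [-2.18793837e+00 -2.25338183e+00  2.21151281e-05] 15.751870213912316 29.98938739299774 12.4833
[[213.4, 236.2], [239.0, 213.0], [214.4, 236.7], [239.9, 213.4], [237.0, 217.7], [220.0, 234.5], [250.5, 215.6], [205.5, 257.8], [294.9, 236.9], [251.9, 283.6]]
[[275.1, 245.5], [274.4, 143.2], [278.1, 245.5], [277.7, 143.2], [279.9, 159.4], [283.1, 230.5], [278.7, 100.0], [279.2, 265.4], [418.9, 99.6], [401.5, 265.1]]
```

View pics/s2.png

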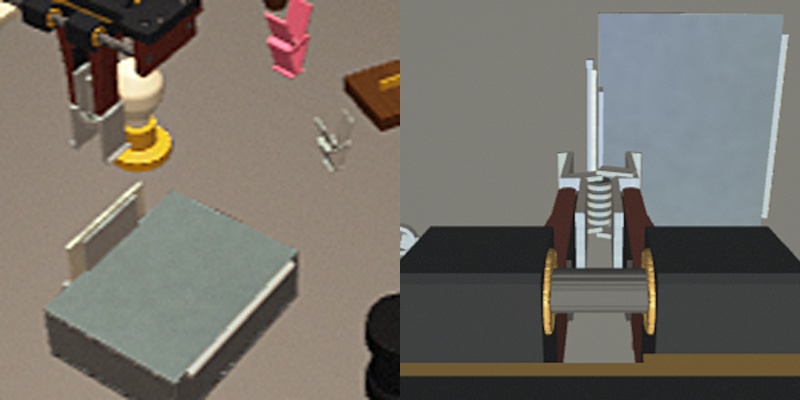

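The clip is held wide open and the lid is shut, with the tab behind the card. In the wrist half the card's top strip is at crop columns 587–597 and the tab at about 597–603. The clip's centre is near column 600. I'll zoom in for a precise x offset.

```bash
python3 - <<'E'
from h import *
c=grab('wrist')
cv2.imwrite('pics/z.png',cv2.resize(c[0][125:275,220:340,::-1],(640,800)[::1],interpolation=cv2.INTER_NEAREST)[:600])
g=c[0].mean(2)
for r in(138,144,150,156,165,170):print(r,g[r,262:292].astype(int).tolist())
Rz=R.from_euler('z',.032).as_matrix();t=np.array([555.1,-179.3,0])
P=np.array([[-74,50,97],[-74,50,52],[-71,50,52],[-78,52,52],[-74,20,97],[-71,20,97],[-66,20,95],[-74,20,60]],float)@Rz.T+t
print(proj(c,P).round(1).tolist(),c[2])
# predicted lip positions: pivot 11 below TCP, lips 36 below pivot, +-13.5
y=np.array([1,.032,0]);e=np.array(ctrl.get_obs()['ee_pos'])
print(proj(c,[e+s*13.5*y+[0,h,-47] for s in(-1,1) for h in(-14,14)]).round(1).tolist())
E
```

```text
138 [125, 124, 126, 124, 124, 123, 121, 160, 200, 207, 206, 210, 166, 109, 125, 110, 126, 149, 148, 148, 149, 149, 150, 150, 150, 150, 148, 149, 149, 149]
144 [123, 124, 124, 125, 125, 124, 124, 119, 172, 207, 202, 221, 231, 235, 197, 108, 126, 151, 149, 149, 148, 149, 149, 149, 149, 148, 148, 147, 148, 147]
150 [124, 125, 125, 124, 124, 123, 124, 120, 172, 206, 201, 222, 235, 237, 206, 106, 120, 150, 149, 149, 150, 149, 150, 150, 148, 149, 148, 149, 147, 148]
156 [124, 125, 123, 126, 124, 124, 124, 120, 171, 206, 200, 222, 234, 236, 207, 119, 118, 122, 109, 118, 139, 149, 148, 148, 150, 149, 149, 148, 150, 148]
165 [124, 125, 125, 123, 125, 124, 124, 119, 172, 206, 201, 222, 235, 237, 208, 117, 147, 195, 206, 195, 165, 148, 149, 149, 148, 148, 150, 148, 148, 147]
170 [126, 125, 122, 124, 124, 124, 124, 120, 173, 205, 200, 222, 233, 234, 205, 118, 147, 194, 206, 194, 162, 147, 148, 147, 147, 146, 147, 147, 147, 147]
[[274.2, 144.1], [274.8, 141.3], [277.6, 141.3], [271.0, 139.3], [274.3, 176.6], [277.5, 176.6], [282.8, 176.3], [274.8, 170.7]] [ 483.12891251 -112.51577677  385.58473424]
[[260.8, 241.0], [261.5, 203.2], [298.5, 241.0], [300.4, 203.1]]
```

View pics/z.png

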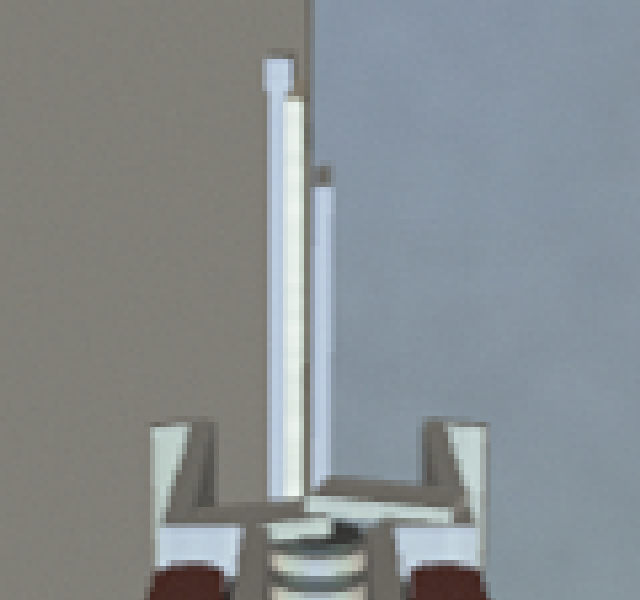

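move_arm:
  steps:
    - [[0,-0.04,0.3],0,1]
    - [[0,0,0.4],0,1]
    - [[0,0,0.4],0,1]
    - [[0,0,0.4],0,1]
    - [[0,0,0.4],0,1]
    - [[0,0,0.4],0,1]
    - [[0,0,0.4],0,1]
    - [[0,0,0.4],0,1]
    - [[0,0,0.3],0,1]
    - [[0,0,0.3],0,1]
    - [[0,0,0.2],0,1]
    - [[0,0,0.1],0,1]
    - [[0,0,0],0,1]
    - [[0,0,0],0,1]
    - [[0,0,0],0,1]
    - [[0,0,0],0,1]

```text
t: 13.97
ee_pos: [485.7, -181.6, 124.4]
orientation: [2.185, 2.256, 0.001]
ft_force: [-0.1, -0.6, -1.3]
width: 15.7
grasp_force: 30.0
```

```bash
python3 - <<'E'
from h import *
o=ctrl.get_obs();print(o['ee_pos'],o['width'],o['grasp_force'],o['ft_force'],o['t'])
c=grab('wrist');cs=grab('scene')
a=cv2.resize(cs[0][180:280,180:280,::-1],(400,400),interpolation=cv2.INTER_CUBIC)
b=cv2.resize(c[0][130:270,210:350,::-1],(400,400),interpolation=cv2.INTER_CUBIC)
cv2.imwrite('pics/f.png',np.hstack([a,b]))
E
```

```text
[ 485.71385058 -181.56748469  124.38418562] 15.74882702113823 29.989372193813324 [-0.14985684 -0.6460111  -1.27586627] 13.9667
```

View pics/f.png

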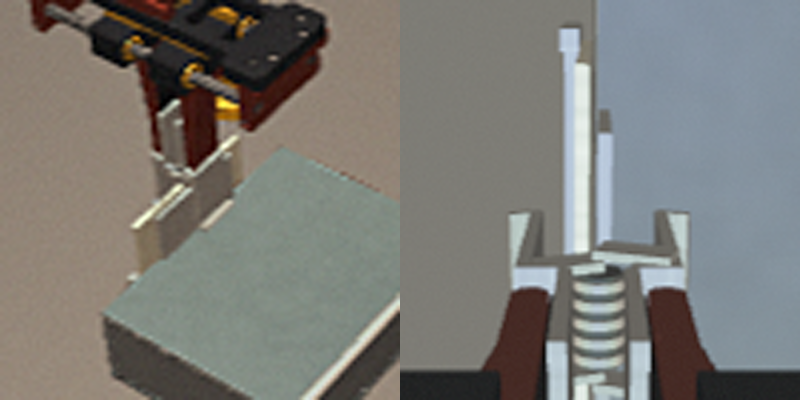

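The wrist view shows the jaws' inner edges at crop columns 543 and 655. The card and tab between them span 575–612, clear on both sides. The scene view shows the clip over the middle of the card, and the wrist force is no higher than before the descent. I'm handing in.

```bash
python3 -c "
from workcell import ctrl
print(ctrl.close_job())"
```

```text
the job is handed in; nothing more can be done
None
```

I shut the lid and handed the job in with the clip held squeezed wide open over the middle of the card and tab, about 20 mm down. The last pictures and force readings showed it touching neither card nor case, but no verdict came back.

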